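# Unlock the drinks-line cap of unknown hand and hold it off its port

## Task

Take the blue cap off the drinks-line manifold so that its port can be inspected. The caps of this maker come in both hands and are not marked: the blue one frees with roughly a fifth of a turn either clockwise or anticlockwise and stops dead the other way, so try both, turning it fully loose before lifting. Finish still gripping the blue cap, held still and upright about 10 cm straight above its port and touching nothing else; leave the grey cap shut and the other things where they stand.

Things in the scene. Friction and masses are not known exactly. Their poses are not given: they have to be found in the camera images.
- manifold: Grey block bolted to the table, 110 x 270 x 30 mm (x, y, z), with two brass collars (72 mm outside diameter, rims 70 mm above the table) 80 mm either side of its middle along its y axis, 30 mm copper pipe stubs at its ends and a low yellow lever (top 48 mm above the table) between the collars. Origin: middle of its underside, on the table.
- port_left (a point): Centre of the mouth of the collar on the block's +y side, 70 mm above the table. One cap, blue or grey, sits on it.
- port_right (a point): Centre of the mouth of the collar on the block's -y side, 70 mm above the table. The other cap sits on it.
- blue_cap_mid (a point): The blue cap, on either collar, about 0.14 kg. Round fluted knob, 44 mm diameter, from 76 to 120 mm above the table while it sits; this point is on its axis, half-way up the knob (98 mm). Below it: a flange, 64 mm diameter, 6 mm thick, lying on the collar, and a stem, 26 mm diameter, 18 mm long. A white bar on the knob's top lies along the cap's x axis.
- blue_cap_foot (a point): Lower end of the blue cap's stem, on its axis, 46 mm below the knob's middle; two lugs here along the cap's x. Starts locked, x along the block's x. One way (hidden: clockwise or anticlockwise) it turns freely, can be lifted straight out from about 50 to 95 degrees and stops at 100; the other way it stops dead after about 5. Locked, it rises only 3 mm.
- grey_cap_mid (a point): The grey cap, same shape as the blue one, on the other collar; to be left shut. This point: on its axis half-way up its knob.
- syrup_mid (a point): Bystander: amber bottle with a red cap, 66 mm diameter, 160 mm tall, standing to the right of the manifold. This point: on its axis, 80 mm up.
- cup_mid (a point): Bystander: metal cup, 76 mm diameter, 85 mm tall, standing to the left of the manifold. This point: on its axis, 42 mm up.
- wrench: Bystander: steel wrench, 160 mm long, lying flat on the table to the right of the manifold. Its x axis runs along it.

How it is judged:
On the way:
1. the blue cap is turned loose (over 40 degrees from locked) while still seated on its collar (angle between the x axis of blue_cap_mid and the x axis of manifold, either way round above 0.7 rad and height (world z) of blue_cap_mid below 0.106 m), for 0.05 s.
At the end, for the whole second after the job is handed in: The blue cap is held in the fingers at rest, 6 to 16 cm above its seat, within 4 cm sideways of its port, tilted under 17 degrees, not touching manifold or grey cap; grey cap moved under 12 mm and turned under 28 degrees; bottle, cup and wrench within 30 mm of their places (height (world z) of blue_cap_mid between 0.158 and 0.258 m and (horizontal distance between blue_cap_mid and port_left below 0.04 m or horizontal distance between blue_cap_mid and port_right below 0.04 m) and distance of blue_cap_mid from where it was at the start of the episode below 0.17 m and angle between blue_cap_mid's own z axis and vertical below 0.3 rad and contact force between the fingers and blue_cap above 1 N and contact force between blue_cap and manifold below 0.1 N and contact force between blue_cap and grey_cap below 0.1 N and linear speed of blue_cap below 0.03 m/s and distance of grey_cap_mid from where it was at the start of the episode below 0.012 m and angle between the x axis of grey_cap_mid and the x axis of manifold, either way round below 0.5 rad and distance of each of syrup_mid, cup_mid, wrench from where it was at the start of the episode below 0.03 m); the arm keeps its last pose, push and grip.
It fails at once if the grey cap is pulled or turned loose (distance of grey_cap_mid from where it was at the start of the episode above 0.012 m or angle between the x axis of grey_cap_mid and the x axis of manifold, either way round above 0.5 rad).
It fails at once if a bystander is displaced by more than 30 mm (distance of any of syrup_mid, cup_mid, wrench from where it was at the start of the episode above 0.03 m).
It also fails if it takes over 40 s, if anything falls off the work surface, if the arm or the gripper's body presses on something with over 40 N, if the wrist force passes 120 N, or if a joint passes its speed limit or range.

## Robot

A 6-joint arm with a two-finger parallel gripper is mounted at the origin on the work surface. World frame = base frame: x ahead of the robot, y to its left, z up, the work surface at z = 0. Lengths are in m, angles in rad, forces in N, time in s.
With the tool pointing down it reaches from about 0.275 to 0.85 m from the base axis. Payload 19 kg.
Tool frame: the origin (TCP) lies on the centre line of the jaws, within the pads' length; the fingertips stand 8 mm ahead of it and the grasp point (between the pads) lies 11 mm behind it; z points along the fingers, y is the direction in which the jaws open and shut (so a half turn about z gives the same grasp; the last joint's range is limited). The gripper opens to 85 mm and grips with 20 to 120 N. Pads are 22 mm wide; open, the fingers measure 114 mm over their backs; the gripper's body (76 mm by 85 mm) begins 54 mm behind the grasp point. The pads swing forward as they close: fully open they stand 13 mm farther back than shut.
Start: joints at [1.058, 0.15, 1.437, -0, 1.554, -0.134], TCP at [0.213, 0.534, 0.239] pointing down, gripper open.
Joint ranges: [-2.8, 2.8], [-0.68, 2.1], [0.12, 2.68], [-1.39, 4.53], [0.16, 2.79], [-2.81, 2.81]. Speed limits (rad/s): [1.89, 1.89, 2.22, 3.01, 3.01, 3.01].

## Interface

Orientations are given as a unit quaternion [w, x, y, z].
In Python, from cell import monitor, optics, job gives the robot as it stands.
- The arm moves only by the shell command python3 -m creep 'ROWS'. ROWS is JSON, a list that holds one entry, the list of rows, each a list of 7 numbers: the shift along the world's x, y, z in m, then the turn, a rotation vector about the world's x, y, z in rad, then the opening in per cent of the stroke, from 0 (shut) to 100 (fully open). In form: [[[x, y, z, rx, ry, rz, claw], ...]]. A call has 1 to 8 rows; each row shifts and turns the pose as measured when the row begins; what a row does not reach is not made up. A row lasts 1/12 s, in which the tool goes at most 41.7 mm and 7.16 degrees, less where a joint would pass 70% of its speed; a pose out of reach is approached as far as the arm can. A call with a gripper value outside its range is refused whole. The fingers move at their own pace and stop on an object; the grip force is fixed at half the most. Time passes only in rows, so rows that do not move let the fingers close. It gives the time, the measured TCP pose, the force and the opening at its end, in the units of the state.
- monitor.state(): the state, without advancing time (a new reading comes with each control period).
- optics.snapshot(name): name is "scene" or "top" or "wrist"; returns a dict with "image" (400x640x3 uint8, red, green, blue), "mtx" (3x3 intrinsics, pixels), "dist" ([k1, k2, p1, p2, k3] as OpenCV has them; the pictures are not rectified), "rvec" (rotation vector, rad) and "tvec" (3), from world to camera coordinates, as OpenCV has them. Camera axes: x right, y down, z forward; pixel columns grow to the right and rows downward; lengths in m; the calibration is good to about 2 mm. A picture is of the moment at which its call begins. There is no depth.
- job.hand_in(): hands the job in, once; it reports no verdict.
The state is a dict: "time": time; "joint_pos": joint angles; "joint_vel": joint speeds; "effort": joint torques, N m; "tool_pos": TCP position; "orientation": TCP orientation; "ft_force": force on the tool from outside, world axes, zero at the start; "moment": the same for the moment, N m; "gripper_width": opening from 0.0 (shut) to 1.0 (fully open).
Only numpy, scipy, OpenCV 4.12 (cv2) and the standard library are available. Lean on these libraries where they do the work, as an engineer would, in place of code of your own. Each camera call takes 0.05 s, during which the arm holds its last target. There are 200 camera calls.

## Working session

There is one attempt and no reset: what is moved stays moved. The work goes in short steps, Python scripts to look and compute and a shell command to move; the robot and the scene stay as the last step left them, time stands still between calls to the robot, and variables do not carry over. Pictures are saved under pics/ and viewed, about 8 in all and at most 12, crops included, and the job is handed in when it is done.

```bash
mkdir -p pics; cat > h.py <<'E'
import numpy as np, cv2
from cell import monitor, optics, job
def snap(n,f=None):
    s=optics.snapshot(n)
    if f: cv2.imwrite(f,cv2.cvtColor(s["image"],cv2.COLOR_RGB2BGR))
    return s
def ray(s,px,z):
    R=cv2.Rodrigues(np.array(s["rvec"],float))[0]; t=np.array(s["tvec"],float).ravel()
    u=cv2.undistortPoints(np.array(px,float).reshape(-1,1,2),np.array(s["mtx"],float),np.array(s["dist"],float)).reshape(-1,2)
    d=np.c_[u,np.ones(len(u))]@R; c=-R.T@t
    return c+d*((z-c[2])/d[:,2])[:,None]
E
python3 - <<'E'
from h import *
a=snap("top","pics/top1.png");b=snap("scene","pics/scene1.png")
st=monitor.state();print({k:np.round(v,3) for k,v in st.items()})
for s in(a,b):
    h=cv2.cvtColor(s["image"],cv2.COLOR_RGB2HSV);m=cv2.inRange(h,(100,120,50),(130,255,255))
    n,l,stt,c=cv2.connectedComponentsWithStats(m)
    for i in range(1,n):
        if stt[i,4]>50: print(stt[i],c[i],ray(s,c[i],.12).round(3))
E
```

```text
{'time': np.float64(0.1), 'joint_pos': array([ 1.058,  0.151,  1.438,  0.   ,  1.554, -0.134]), 'joint_vel': array([ 0.   , -0.003, -0.001,  0.001, -0.001, -0.001]), 'effort': array([ 6.0000e-03, -7.1438e+01, -5.7179e+01, -0.0000e+00,  7.0000e-03,
       -0.0000e+00]), 'tool_pos': array([0.213, 0.534, 0.239]), 'orientation': array([-0.   ,  0.188,  0.982, -0.001]), 'ft_force': array([-0.126, -0.218, -0.545]), 'moment': array([0.031, 0.005, 0.051]), 'gripper_width': np.float64(1.002)}
[322 187  25  24 396] [334.10353535 199.01767677] [[ 0.511 -0.045  0.12 ]]
[285 190  23  26 416] [295.68509615 204.15144231] [[ 0.551 -0.028  0.12 ]]
```

View pics/top1.png

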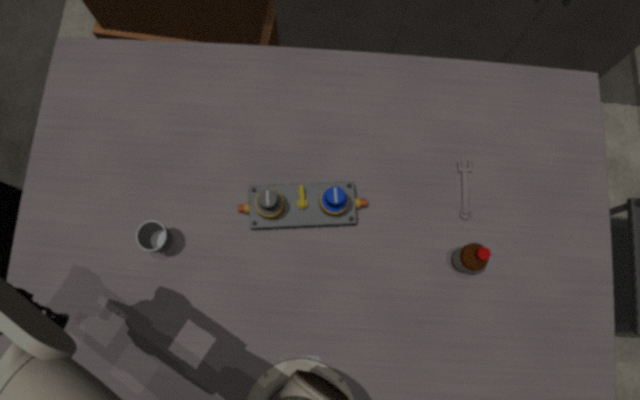

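View pics/scene1.png

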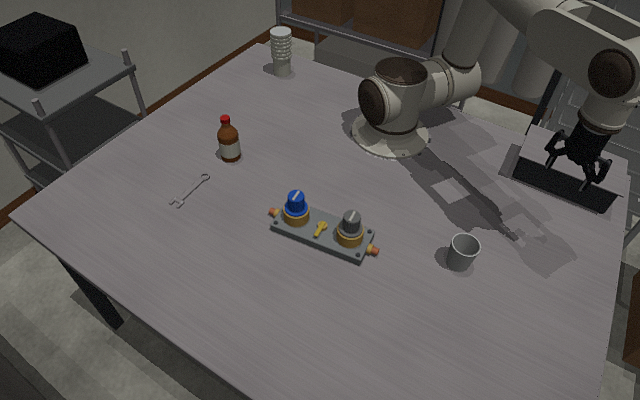

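The top view shows the blue cap at (335,198) on the right collar (-y) and the grey cap at (268,201). The cup is at (152,236), the bottle at (472,258) and the wrench at (465,190). The block is slightly yawed. Next I measure the block and cap.

```bash
python3 - <<'E'
from h import *
s=snap("top")
c=ray(s,[[249,185],[356,182],[357,224],[250,229]],.03);print(c.round(3),c.mean(0).round(3))
st=ray(s,[[242,208],[362,203]],.03);print(st.round(3))
im=cv2.cvtColor(s["image"],cv2.COLOR_RGB2BGR)
cv2.imwrite("pics/crop1.png",cv2.resize(im[170:245,230:380],None,fx=5,fy=5,interpolation=cv2.INTER_CUBIC))
# two-view midpoint of blue blob (knob+flange)
h=cv2.cvtColor(s["image"],cv2.COLOR_RGB2HSV)
y=cv2.inRange(h,(22,120,80),(32,255,255));print(cv2.connectedComponentsWithStats(y)[2:])
C=-cv2.Rodrigues(np.array(s["rvec"]))[0].T@np.array(s["tvec"]).ravel();print("cam",C)
E
```

```text
[[ 0.553  0.172  0.03 ]
 [ 0.58  -0.101  0.03 ]
 [ 0.471 -0.109  0.03 ]
 [ 0.44   0.158  0.03 ]] [0.511 0.03  0.03 ]
[[ 0.492  0.184  0.03 ]
 [ 0.526 -0.119  0.03 ]]
(array([[     0,      0,    640,    400, 255818],
       [   298,    186,      9,     23,    132],
       [   356,    201,      3,      3,      9],
       [   321,    205,      1,      1,      1],
       [   246,    206,      3,      3,      7],
       [   322,    207,      2,      2,      2],
       [   342,    211,      1,      1,      1],
       [   259,    212,      2,      2,      3],
       [   274,    213,      3,      3,      4],
       [   327,    212,      1,      1,      1],
       [   331,    213,      1,      1,      1],
       [   335,    213,      3,      1,      3],
       [   262,    214,      2,      2,      4],
       [   265,    215,      8,      2,     14]], dtype=int32), array([[319.51455722, 199.49843248],
       [301.68939394, 198.34090909],
       [357.        , 202.        ],
       [321.        , 205.        ],
       [246.85714286, 206.71428571],
       [322.5       , 207.5       ],
       [342.        , 211.        ],
       [259.66666667, 212.33333333],
       [275.25      , 214.        ],
       [327.        , 212.        ],
       [331.        , 213.        ],
       [336.        , 213.        ],
       [262.5       , 214.5       ],
       [268.35714286, 215.57142857]]))
cam [ 0.25990276 -0.0075849   1.23084023]
```

View pics/crop1.png

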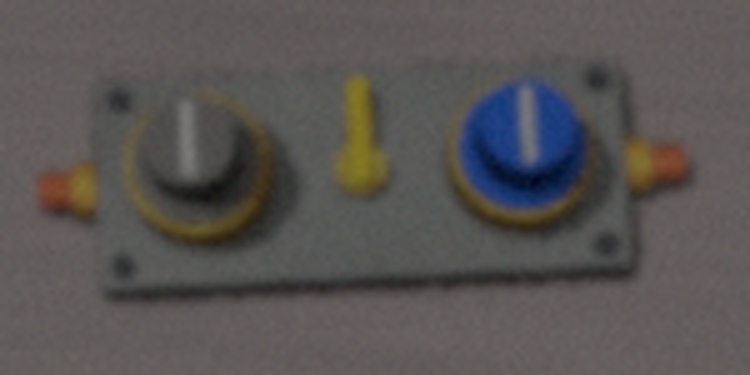

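The 5x crop shows the blue knob top centred at about (529,122) and its bar running from (527,86) to (529,164). The collar ring is centred near (522,155). The block corners are at (98,80), (622,62), (632,272) and (106,293).

```bash
python3 - <<'E'
from h import *
s=snap("top")
f=lambda p:np.array(p)/5.-.4+[230,170]
c=ray(s,f([[98,80],[622,62],[632,270],[106,291]]),.03);print(c.round(3),c.mean(0).round(3))
m=c.mean(0);v=(c[0]+c[3]-c[1]-c[2])[:2];v/=np.linalg.norm(v);print("yaw",np.arctan2(-v[0],v[1]),"R",m[:2]-.08*v,"L",m[:2]+.08*v)
print("blue top",ray(s,f([[529,122],[527,86],[529,164]]),.12).round(3),"ring",ray(s,f([[522,155]]),.068).round(3))
print("grey top",ray(s,f([[187,140]]),.12).round(3),"stubs",ray(s,f([[40,190],[686,163]]),.018).round(3))
E
python3 - <<'E'
from h import *
from scipy.spatial.transform import Rotation as R
q=monitor.state()["orientation"];r=R.from_quat([q[1],q[2],q[3],q[0]]).as_matrix();print(r.round(3))
E
```

```text
[[ 0.551  0.171  0.03 ]
 [ 0.579 -0.096  0.03 ]
 [ 0.472 -0.106  0.03 ]
 [ 0.443  0.157  0.03 ]] [0.511 0.031 0.03 ]
yaw 0.10808552285302997 R [ 0.5199667  -0.04807898] L [0.50270667 0.11098733]
blue top [[ 0.523 -0.047  0.12 ]
 [ 0.541 -0.045  0.12 ]
 [ 0.503 -0.048  0.12 ]] ring [[ 0.519 -0.046  0.068]]
grey top [[0.503 0.113 0.12 ]] stubs [[ 0.494  0.197  0.018]
 [ 0.532 -0.132  0.018]]
[[-0.929  0.37  -0.   ]
 [ 0.37   0.929 -0.001]
 [ 0.    -0.001 -1.   ]]
```

```bash
python3 -m creep '[[[0.019,-0.036,0,0,0,-0.068,100],[0.019,-0.036,0,0,0,-0.068,100],[0.019,-0.036,0,0,0,-0.068,100],[0.019,-0.036,0,0,0,-0.068,100],[0.019,-0.036,0,0,0,-0.068,100],[0.019,-0.036,0,0,0,-0.068,100],[0.019,-0.036,0,0,0,-0.068,100],[0.019,-0.036,0,0,0,-0.068,100]]]'
python3 -m creep '[[[0.019,-0.036,0,0,0,-0.068,100],[0.019,-0.036,0,0,0,-0.068,100],[0.019,-0.036,0,0,0,-0.068,100],[0.019,-0.036,0,0,0,-0.068,100],[0.019,-0.036,0,0,0,-0.068,100],[0.019,-0.036,0,0,0,-0.068,100],[0.019,-0.036,0,0,0,-0.068,100],[0,0,0,0,0,0,100]]]'
```

```text
time: 0.87
tool_pos: [0.3622, 0.241, 0.2362]
orientation: [-0.001, 0.45, 0.893, -0.001]
ft_force: [0.7, 0.5, 0.3]
gripper_width: 1.002
time: 1.53
tool_pos: [0.4963, -0.0248, 0.2365]
orientation: [0.0, 0.661, 0.751, -0.0]
ft_force: [-0.1, 1.9, -0.6]
gripper_width: 0.998
```

```bash
python3 -m creep '[[[0.024,-0.022,0,0,0,-0.02,100],[0,0,-0.02,0,0,0,100],[0,0,-0.02,0,0,0,100],[0,0,-0.02,0,0,0,100],[0,0,0,0,0,0,100]]]'
python3 - <<'E'
from h import *
s=snap("wrist","pics/wrist1.png")
h=cv2.cvtColor(s["image"],cv2.COLOR_RGB2HSV);m=cv2.inRange(h,(100,120,40),(130,255,255))
print(cv2.connectedComponentsWithStats(m)[2:]);p=monitor.state()["tool_pos"];print(p)
R=cv2.Rodrigues(np.array(s["rvec"]))[0]
for P in([.52,-.047,.12],[.523,-.047,.12],[.52,-.047,.076]):
    print(P,cv2.projectPoints(np.array([P]),np.array(s["rvec"],float),np.array(s["tvec"],float),np.array(s["mtx"],float),np.array(s["dist"],float))[0].ravel())
E
```

```text
time: 1.95
tool_pos: [0.5221, -0.0519, 0.1741]
orientation: [0.0, 0.671, 0.741, -0.0]
ft_force: [-0.7, 0.2, -0.8]
gripper_width: 1.004
(array([[     0,      0,    640,    400, 250838],
       [   281,    155,     83,     92,   5162]], dtype=int32), array([[319.44497245, 199.51876909],
       [322.17396358, 198.58795041]]))
[ 0.52268764 -0.05197389  0.17621233]
[0.52, -0.047, 0.12] [316.8204116  213.49995611]
[0.523, -0.047, 0.12] [321.54180278 213.94015376]
[0.52, -0.047, 0.076] [317.19522218 196.14880137]
```

View pics/wrist1.png

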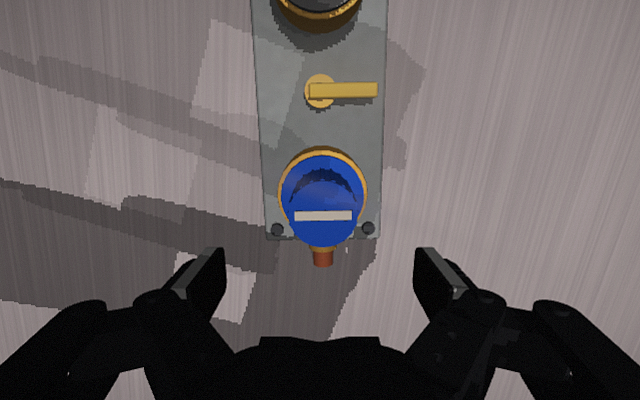

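The wrist view shows the knob top at about (323,215), with the bar level and lying across the block, so the cap is locked. The cap is at roughly (0.523, -0.047), centred between the open jaws apart from 5 mm in y.

```bash
python3 -m creep '[[[0,0.005,-0.02,0,0,0,100],[0,0,-0.02,0,0,0,100],[0,0,-0.02,0,0,0,100],[0,0,-0.015,0,0,0,100],[0,0,-0.007,0,0,0,100],[0,0,0,0,0,0,100]]]'
python3 -m creep '[[[0,0,0,0,0,0,35],[0,0,0,0,0,0,35],[0,0,0,0,0,0,35],[0,0,0,0,0,0,35],[0,0,0,0,0,0,35],[0,0,0,0,0,0,35],[0,0,0,0,0,0,35],[0,0,0,0,0,0,35]]]'
```

```text
time: 2.5
tool_pos: [0.5257, -0.0464, 0.1001]
orientation: [0.005, 0.671, 0.742, 0.003]
ft_force: [-0.8, 0.4, -0.0]
gripper_width: 0.999
time: 3.17
tool_pos: [0.5263, -0.0467, 0.1065]
orientation: [0.007, 0.67, 0.742, 0.003]
ft_force: [-1.1, -0.5, -1.4]
gripper_width: 0.492
```

```bash
python3 -m creep '[[[0,0,0,0,0,0,70],[-0.003,0,-0.005,0,0,0,70],[0,0,-0.005,0,0,0,70],[0,0,0,0,0,0,70]]]'
python3 -m creep '[[[0,0,0,0,0,0,70],[0,0,0,0,0,0,70]]]'
```

```text
time: 3.5
tool_pos: [0.5239, -0.0468, 0.0963]
orientation: [0.008, 0.67, 0.742, 0.004]
ft_force: [0.0, 0.4, 0.0]
gripper_width: 0.705
time: 3.67
tool_pos: [0.5237, -0.0468, 0.0958]
orientation: [0.008, 0.67, 0.742, 0.004]
ft_force: [-0.2, 0.4, 0.1]
gripper_width: 0.697
```

```bash
python3 -m creep '[[[0,0,-0.002,0.005,0.017,0,70],[0,0,0,0,0,0,70]]]'
python3 -m creep '[[[0,0,0,0,0,0,0],[0,0,0,0,0,0,0],[0,0,0,0,0,0,0],[0,0,0,0,0,0,0],[0,0,0,0,0,0,0],[0,0,0,0,0,0,0]]]'
```

```text
time: 3.83
tool_pos: [0.5238, -0.0468, 0.0939]
orientation: [-0.001, 0.67, 0.742, -0.0]
ft_force: [-0.2, -0.2, -0.9]
gripper_width: 0.698
time: 4.33
tool_pos: [0.5242, -0.0469, 0.0941]
orientation: [-0.001, 0.67, 0.742, -0.0]
ft_force: [0.2, 0.3, 0.2]
gripper_width: 0.5
```

```bash
python3 -m creep '[[[0,0,0,0,0,0.05,0],[0,0,0,0,0,0.05,0],[0,0,0,0,0,0.05,0],[0,0,0,0,0,0.03,0]]]'; python3 -c "
from cell import monitor;s=monitor.state();print(s['moment'],s['joint_pos'][5])"
```

```text
time: 4.67
tool_pos: [0.5242, -0.0468, 0.0943]
orientation: [-0.001, 0.599, 0.801, -0.0]
ft_force: [-0.5, 3.8, 1.2]
gripper_width: 0.498
[ 0.48716834  0.1880792  -2.07868599] -0.5213314093663355
```

```bash
python3 -m creep '[[[0,0,0,0,0,-0.06,0],[0,0,0,0,0,-0.06,0],[0,0,0,0,0,-0.06,0]]]'; python3 -c "
from cell import monitor;s=monitor.state();print(s['moment'])"
python3 -m creep '[[[0,0,0,0,0,-0.06,0],[0,0,0,0,0,-0.06,0],[0,0,0,0,0,-0.06,0]]]'; python3 -c "
from h import *;s=monitor.state();print(s['moment'])
s=snap('wrist','pics/w2.png');cv2.imwrite('pics/w2.png',cv2.cvtColor(s['image'][150:400,150:490],cv2.COLOR_RGB2BGR))"
```

```text
time: 4.92
tool_pos: [0.5241, -0.0468, 0.0942]
orientation: [-0.001, 0.669, 0.743, -0.0]
ft_force: [0.1, -0.3, -0.6]
gripper_width: 0.497
[ 0.08344339 -0.01844114  0.04090111]
time: 5.17
tool_pos: [0.5241, -0.0467, 0.0942]
orientation: [-0.001, 0.737, 0.676, 0.0]
ft_force: [0.6, 1.1, -1.1]
gripper_width: 0.499
[ 0.00571137 -0.07630432 -0.00189697]
```

View pics/w2.png

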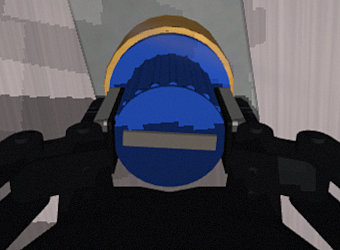

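The wrist view shows the bar from (123,138) to (215,143), so it is tilted a few degrees in the jaws. Anticlockwise hit the stop (-2.1 N m, slipped about 5°). Clockwise is free (about 0 N m), so I turn on to about -72°.

```bash
python3 -m creep '[[[0,0,0,0,0,-0.1,0],[0,0,0,0,0,-0.11,0],[0,0,0,0,0,-0.11,0],[0,0,0,0,0,-0.11,0],[0,0,0,0,0,-0.11,0],[0,0,0,0,0,-0.11,0],[0,0,0,0,0,-0.11,0],[0,0,0,0,0,-0.11,0]]]'
python3 -m creep '[[[0,0,0,0,0,-0.11,0],[0,0,0,0,0,0,0],[0,0,0,0,0,0,0]]]'; python3 -c "
from h import *;s=monitor.state();print(s['moment'],s['joint_pos'])
s=snap('wrist','pics/w3.png')"
```

```text
time: 5.88
tool_pos: [0.5242, -0.0467, 0.0942]
orientation: [-0.0, 0.957, 0.289, 0.001]
ft_force: [0.1, -0.7, 0.8]
gripper_width: 0.499
time: 6.13
tool_pos: [0.5242, -0.0468, 0.0942]
orientation: [-0.0, 0.972, 0.234, 0.001]
ft_force: [-0.5, 0.4, 0.8]
gripper_width: 0.498
[ 0.05414478 -0.00554635  0.04374212] [-2.36167060e-01  1.44276635e-01  1.74766766e+00  1.25100455e-03
  1.24874786e+00  8.61290082e-01]
```

View pics/w3.png

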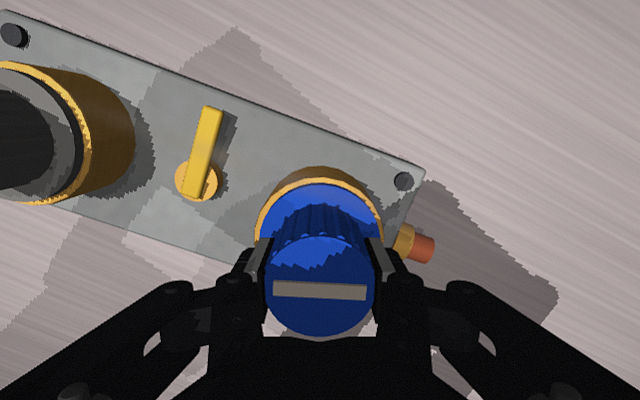

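The wrist view shows the bar at (320,291), about 74° from the block's x (the lever direction), and the cap still seated. Now I lift.

```bash
python3 -m creep '[[[0,0,0.006,0,0,0,0],[0,0,0.01,0,0,0,0]]]'
python3 -m creep '[[[0,0,0.014,0,0,0,0],[0,0,0.014,0,0,0,0],[0,0,0.014,0,0,0,0],[0,0,0.014,0,0,0,0],[0,0,0.014,0,0,0,0],[0,0,0.01,0,0,0,0],[0,0,0,0,0,0,0],[0,0,0,0,0,0,0]]]'
python3 -c "
from h import *;s=monitor.state();print(s['moment'],s['joint_vel'].round(3),s['tool_pos'])
snap('scene','pics/s2.png');s=snap('wrist','pics/w4.png')
a=cv2.imread('pics/s2.png')[120:300,180:420];b=cv2.imread('pics/w4.png')
cv2.imwrite('pics/c4.png',np.vstack([cv2.resize(a,(400,300)),cv2.resize(b,(400,250))]))"
```

```text
time: 6.35
tool_pos: [0.5232, -0.0465, 0.1093]
orientation: [-0.001, 0.971, 0.238, -0.001]
ft_force: [0.4, -0.1, -0.9]
gripper_width: 0.496
time: 7.02
tool_pos: [0.5234, -0.0466, 0.201]
orientation: [0.0, 0.969, 0.245, 0.002]
ft_force: [-0.2, -0.6, -1.7]
gripper_width: 0.499
[ 0.05756676  0.06307439 -0.00992595] [ 0.001 -0.013 -0.019  0.     0.015 -0.012] [ 0.52344889 -0.04659076  0.20098051]
```

View pics/c4.png

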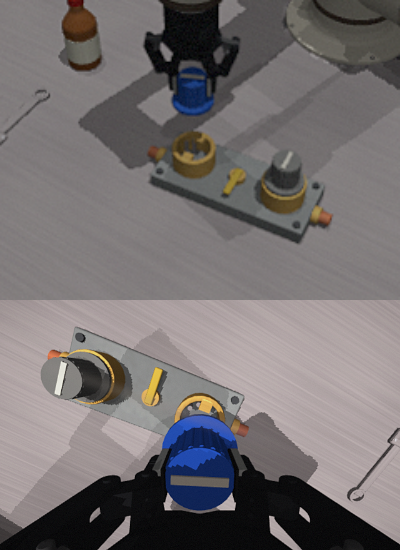

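The pictures show the blue cap upright in the jaws above an open collar, at (190,95) in the scene crop. The grey cap still sits with its bar along the lever, and the bottle and wrench have not moved. I let it settle, then hand in.

```bash
python3 -m creep '[[[0,0,-0.003,0,0,0,0],[0,0,0,0,0,0,0],[0,0,0,0,0,0,0],[0,0,0,0,0,0,0]]]'
python3 -c "
from h import *
s=snap('top');t=monitor.state();print(t['joint_vel'].round(3),t['tool_pos'],t['ft_force'])
job.hand_in()"
```

```text
time: 7.45
tool_pos: [0.5224, -0.0463, 0.1943]
orientation: [-0.001, 0.969, 0.245, -0.001]
ft_force: [0.8, -0.3, -1.0]
gripper_width: 0.502
[ 0.002 -0.005 -0.004  0.001  0.002  0.001] [ 0.52235608 -0.04634722  0.19425161] [-0.06324332  0.17696952 -1.07485501]
the job is handed in; nothing more can be done
```

I took the blue cap off the right (-y) port and handed the job in with the cap still gripped. It is upright and about 10 cm straight above its port. The hand-in reports no verdict.

- **Finding the direction:** anticlockwise hit the stop, with about 2.1 N m on the wrist and the cap slipping about 5° in the jaws. Clockwise turned freely, so I turned it to about 74° while it was seated, then lifted it straight out.
- **Last checks:** at hand-in (about 7.5 s), the TCP was at z = 0.194 m, so the cap's middle was at about 0.198 m. Joint speeds were about zero, the grip opening was steady at 0.50 and the wrist force was about 1 N.
- **Bystanders:** the last pictures showed the blue collar open and the grey cap shut, with the bottle and wrench in place. The cup was not in those crops, so I did not check it again; the arm stayed well clear of it.
- **Disagreement:** on the first attempt to close the jaws, the tool drifted up about 6 mm and tilted by 1°. I reopened, corrected it and gripped again before turning the cap.

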